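# Reload the plant feeder with the full tins

### The job

Flip the feeder's isolator toggle off, then sort the plant-feed tins from the rubber mat by lifting each to feel its weight: stand the full ones upright in the white feeder's loading bay and the empty ones upright in the wooden returns tray. When every tin is in its place, flip the isolator back on, and leave the spray bottle, jug and nail brush where they are.

Things in the scene. Friction and masses are not known exactly. Their poses are not given: they have to be found in the camera images.
- tin_a: lidded round plant-feed tin, identical outside to the other tins: 62 mm diameter, 66 mm tall, dull metal with a flat darker press-on lid 13 mm deep that stays on. Either full (0.35 to 0.45 kg) or empty (0.06 to 0.08 kg); which cannot be seen, only felt. It stands on the mat at the start; None when absent. Origin: centre of its underside, z up along its axis
- tin_b: lidded round plant-feed tin, identical outside to the other tins: 62 mm diameter, 66 mm tall, dull metal with a flat darker press-on lid 13 mm deep that stays on. Either full (0.35 to 0.45 kg) or empty (0.06 to 0.08 kg); which cannot be seen, only felt. It stands on the mat at the start; None when absent. Origin: centre of its underside, z up along its axis
- tin_c: lidded round plant-feed tin, identical outside to the other tins: 62 mm diameter, 66 mm tall, dull metal with a flat darker press-on lid 13 mm deep that stays on. Either full (0.35 to 0.45 kg) or empty (0.06 to 0.08 kg); which cannot be seen, only felt. It stands on the mat at the start; None when absent. Origin: centre of its underside, z up along its axis
- tin_d: lidded round plant-feed tin, identical outside to the other tins: 62 mm diameter, 66 mm tall, dull metal with a flat darker press-on lid 13 mm deep that stays on. Either full (0.35 to 0.45 kg) or empty (0.06 to 0.08 kg); which cannot be seen, only felt. It stands on the mat at the start; None when absent. Origin: centre of its underside, z up along its axis
- tin_e: lidded round plant-feed tin, identical outside to the other tins: 62 mm diameter, 66 mm tall, dull metal with a flat darker press-on lid 13 mm deep that stays on. Either full (0.35 to 0.45 kg) or empty (0.06 to 0.08 kg); which cannot be seen, only felt. It stands on the mat at the start; None when absent. Origin: centre of its underside, z up along its axis
- tin_f: lidded round plant-feed tin, identical outside to the other tins: 62 mm diameter, 66 mm tall, dull metal with a flat darker press-on lid 13 mm deep that stays on. Either full (0.35 to 0.45 kg) or empty (0.06 to 0.08 kg); which cannot be seen, only felt. It stands on the mat at the start; None when absent. Origin: centre of its underside, z up along its axis
- mat: thin fixed black rubber mat, 180 (x) by 330 (y) mm, 4 mm thick, where four or five tins stand. Origin: centre of its underside
- feeder: fixed white plastic plant-feed unit. Its loading bay is an open shallow tray 280 (x) by 130 (y) mm outside, 270 by 120 mm inside, centred on the origin; floor top 5 mm and rim 20 mm above the bench; holds three tins in a row along x, 80 mm apart. A pump head 85 mm high adjoins the bay's +x end, from x = 140 to 202 mm. Origin: centre of the bay's underside on the bench
- returns: fixed shallow wooden tray for empties, no pump head: 280 (x) by 130 (y) mm outside, 270 by 120 mm inside, floor top 5 mm and rim 20 mm above the bench; holds three tins in a row along x, 80 mm apart. Origin: centre of its underside on the bench. Feeder and returns tray may swap sides
- isolator: fixed grey isolator box 60 (x) by 90 (y) by 50 (z) mm with a metal toggle on top, near the robot. Origin: centre of its underside. The toggle pivots at the centre of the box's top (50 mm up) about the box's x axis, so it swings along the box's y
- toggle (a joint): the isolator's toggle: a bar 10 mm thick with a black ball end 14 mm across, 57 mm long in all from the pivot. 0 = straight up; it rests snapped over at +0.45 (leaning to the box's +y: ON, the start) or -0.45 (leaning to -y: OFF); a spring throws it away from the centre (about 1.5 N at the ball to start it)
- toggle_tip (a point): centre of the toggle's ball end, 50 mm from the pivot
- spray_bottle: bystander: glass spray bottle, 68 mm diameter, 200 mm tall, beyond the mat. Origin: centre of its underside
- jug: bystander: empty green plastic watering jug, 98 mm diameter, 130 mm tall with spout and handle. Origin: centre of its underside
- nail_brush: bystander: bamboo nail brush 40 by 90 by 32 mm, bristles down. Origin: centre of its underside
Not all that is in view belongs to the job. What is shaped like the tin_a but purple or red is not meant.

How it is judged:
On the way, in this order (a step that is already met when the one before it is completed fails the run):
1. the isolator toggle is snapped over to OFF (value of joint toggle below -0.35 rad), for 0.2 s.
2. with the isolator still off, every full tin stands released in the feeder's bay and every empty one in the returns tray (((x of tin_a in the frame of feeder between -0.117 and 0.117 m and y of tin_a in the frame of feeder between -0.042 and 0.042 m and z of tin_a in the frame of feeder below 0.015 m and contact force between tin_a and feeder above 2 N) or (x of tin_a in the frame of returns between -0.117 and 0.117 m and y of tin_a in the frame of returns between -0.042 and 0.042 m and z of tin_a in the frame of returns below 0.015 m and contact force between tin_a and returns below 2 N)) and angle between each of tin_a, tin_b, tin_c, tin_d, tin_e, tin_f's own z axis and vertical below 0.15 rad and linear speed of each of tin_a, tin_b, tin_c, tin_d, tin_e, tin_f below 0.03 m/s and contact force between each of tin_a, tin_b, tin_c, tin_d, tin_e, tin_f and the fingers below 0.1 N and ((x of tin_b in the frame of feeder between -0.117 and 0.117 m and y of tin_b in the frame of feeder between -0.042 and 0.042 m and z of tin_b in the frame of feeder below 0.015 m and contact force between tin_b and feeder above 2 N) or (x of tin_b in the frame of returns between -0.117 and 0.117 m and y of tin_b in the frame of returns between -0.042 and 0.042 m and z of tin_b in the frame of returns below 0.015 m and contact force between tin_b and returns below 2 N)) and ((x of tin_c in the frame of feeder between -0.117 and 0.117 m and y of tin_c in the frame of feeder between -0.042 and 0.042 m and z of tin_c in the frame of feeder below 0.015 m and contact force between tin_c and feeder above 2 N) or (x of tin_c in the frame of returns between -0.117 and 0.117 m and y of tin_c in the frame of returns between -0.042 and 0.042 m and z of tin_c in the frame of returns below 0.015 m and contact force between tin_c and returns below 2 N)) and ((x of tin_d in the frame of feeder between -0.117 and 0.117 m and y of tin_d in the frame of feeder between -0.042 and 0.042 m and z of tin_d in the frame of feeder below 0.015 m and contact force between tin_d and feeder above 2 N) or (x of tin_d in the frame of returns between -0.117 and 0.117 m and y of tin_d in the frame of returns between -0.042 and 0.042 m and z of tin_d in the frame of returns below 0.015 m and contact force between tin_d and returns below 2 N)) and ((x of tin_e in the frame of feeder between -0.117 and 0.117 m and y of tin_e in the frame of feeder between -0.042 and 0.042 m and z of tin_e in the frame of feeder below 0.015 m and contact force between tin_e and feeder above 2 N) or (x of tin_e in the frame of returns between -0.117 and 0.117 m and y of tin_e in the frame of returns between -0.042 and 0.042 m and z of tin_e in the frame of returns below 0.015 m and contact force between tin_e and returns below 2 N)) and ((x of tin_f in the frame of feeder between -0.117 and 0.117 m and y of tin_f in the frame of feeder between -0.042 and 0.042 m and z of tin_f in the frame of feeder below 0.015 m and contact force between tin_f and feeder above 2 N) or (x of tin_f in the frame of returns between -0.117 and 0.117 m and y of tin_f in the frame of returns between -0.042 and 0.042 m and z of tin_f in the frame of returns below 0.015 m and contact force between tin_f and returns below 2 N)) and value of joint toggle below -0.35 rad), for 0.2 s.
3. the isolator toggle is snapped back over to ON (value of joint toggle above 0.35 rad), for 0.2 s.
At the end, for the whole second after the job is handed in: Every full tin present stands upright (within 0.15 rad) and still on the floor of the feeder's bay, inside its rim, every empty one likewise in the returns tray (told apart by the weight they press on the tray, over or under 2 N), and the toggle rests ON (joint above 0.35) (((x of tin_a in the frame of feeder between -0.117 and 0.117 m and y of tin_a in the frame of feeder between -0.042 and 0.042 m and z of tin_a in the frame of feeder below 0.015 m and contact force between tin_a and feeder above 2 N) or (x of tin_a in the frame of returns between -0.117 and 0.117 m and y of tin_a in the frame of returns between -0.042 and 0.042 m and z of tin_a in the frame of returns below 0.015 m and contact force between tin_a and returns below 2 N)) and angle between each of tin_a, tin_b, tin_c, tin_d, tin_e, tin_f's own z axis and vertical below 0.15 rad and linear speed of each of tin_a, tin_b, tin_c, tin_d, tin_e, tin_f below 0.03 m/s and contact force between each of tin_a, tin_b, tin_c, tin_d, tin_e, tin_f and the fingers below 0.1 N and ((x of tin_b in the frame of feeder between -0.117 and 0.117 m and y of tin_b in the frame of feeder between -0.042 and 0.042 m and z of tin_b in the frame of feeder below 0.015 m and contact force between tin_b and feeder above 2 N) or (x of tin_b in the frame of returns between -0.117 and 0.117 m and y of tin_b in the frame of returns between -0.042 and 0.042 m and z of tin_b in the frame of returns below 0.015 m and contact force between tin_b and returns below 2 N)) and ((x of tin_c in the frame of feeder between -0.117 and 0.117 m and y of tin_c in the frame of feeder between -0.042 and 0.042 m and z of tin_c in the frame of feeder below 0.015 m and contact force between tin_c and feeder above 2 N) or (x of tin_c in the frame of returns between -0.117 and 0.117 m and y of tin_c in the frame of returns between -0.042 and 0.042 m and z of tin_c in the frame of returns below 0.015 m and contact force between tin_c and returns below 2 N)) and ((x of tin_d in the frame of feeder between -0.117 and 0.117 m and y of tin_d in the frame of feeder between -0.042 and 0.042 m and z of tin_d in the frame of feeder below 0.015 m and contact force between tin_d and feeder above 2 N) or (x of tin_d in the frame of returns between -0.117 and 0.117 m and y of tin_d in the frame of returns between -0.042 and 0.042 m and z of tin_d in the frame of returns below 0.015 m and contact force between tin_d and returns below 2 N)) and ((x of tin_e in the frame of feeder between -0.117 and 0.117 m and y of tin_e in the frame of feeder between -0.042 and 0.042 m and z of tin_e in the frame of feeder below 0.015 m and contact force between tin_e and feeder above 2 N) or (x of tin_e in the frame of returns between -0.117 and 0.117 m and y of tin_e in the frame of returns between -0.042 and 0.042 m and z of tin_e in the frame of returns below 0.015 m and contact force between tin_e and returns below 2 N)) and ((x of tin_f in the frame of feeder between -0.117 and 0.117 m and y of tin_f in the frame of feeder between -0.042 and 0.042 m and z of tin_f in the frame of feeder below 0.015 m and contact force between tin_f and feeder above 2 N) or (x of tin_f in the frame of returns between -0.117 and 0.117 m and y of tin_f in the frame of returns between -0.042 and 0.042 m and z of tin_f in the frame of returns below 0.015 m and contact force between tin_f and returns below 2 N)) and value of joint toggle above 0.35 rad); the robot touches nothing.
It fails at once if the spray bottle is moved more than 4 cm or tipped (distance of spray_bottle from where it was at the start of the episode above 0.04 m or angle between spray_bottle's own z axis and vertical above 0.5 rad).
It fails at once if the jug is moved more than 4 cm or tipped (distance of jug from where it was at the start of the episode above 0.04 m or angle between jug's own z axis and vertical above 0.5 rad).
It fails at once if the nail brush is moved more than 4 cm or tipped (distance of nail_brush from where it was at the start of the episode above 0.04 m or angle between nail_brush's own z axis and vertical above 0.5 rad).
Of tin_a, tin_b, tin_c, tin_d, tin_e, tin_f only 4 to 5 are there at a start; the rules pass over those that are not, and their reading is None.
At some moment in a run one of tin_a, tin_b, tin_c, tin_d, tin_e, tin_f may be knocked a few centimetres aside while the robot is not near it.
It also fails if it takes over 210 s, if anything falls off the work surface, if the arm or the gripper's body presses on something with over 40 N, if the wrist force passes 120 N, or if a joint passes its speed limit or range.

### The arm

A 7-joint arm with a two-finger parallel gripper is mounted at the origin on the work surface. World frame = base frame: x ahead of the robot, y to its left, z up, the work surface at z = 0. Lengths are in m, angles in rad, forces in N, time in s.
With the tool pointing down it reaches from about 0.35 to 0.9 m from the base axis. Payload 19.9 kg.
Tool frame: the origin (TCP) lies between the finger pads; the fingertips stand 19 mm ahead of it and the grasp point (between the pads) is the TCP; z points along the fingers, y is the direction in which the jaws open and shut (so a half turn about z gives the same grasp; the last joint's range is limited). The gripper opens to 94 mm and grips with 3 to 60 N. Pads are 16 mm wide; open, the fingers measure 119 mm over their backs; the gripper's body (75 mm by 177 mm) begins 78 mm behind the grasp point.
Start: joints at [1.175, 0.417, -0.01, 1.614, 0.005, 1.111, -0.053], TCP at [0.217, -0.586, 0.189] pointing down, gripper open.
Joint ranges: [-2.81, 2.81], [-0.39, 2.02], [-1.27, 1.25], [0.06, 2.57], [-1.19, 4.33], [0.19, 2], [-2.82, 2.82]. Speed limits (rad/s): [1.89, 1.89, 2.39, 2.39, 3.01, 3.01, 3.01].

### API

Orientations are given as a 3x3 rotation matrix whose columns are the frame's x, y, z axes.
In Python, from rig import robot gives the robot as it stands. Calls block until the motion is done:
- robot.move_ptp(position, orientation): joint-space move of the TCP to a pose.
- robot.move_linear(position, velocity=0.15, frame=None, threshold=None): straight line of the TCP; frame=None keeps the orientation; velocity is the mean speed in m/s. With threshold (N) it stops when the force on the tool has changed by that much, and returns True; else False.
- robot.goto_joints(angles): joint-space move.
- robot.gripper_to(opening): finger opening in m; the grip force is fixed at half the most; returns when the fingers have stopped.
- robot.pause(seconds).
- robot.ik(position, orientation): joint angles nearest the present ones, or None.
- robot.get_state(): the state.
- robot.grab_frame(name): name is "side" or "top"; returns the picture (420x560x3 uint8, red, green, blue); there is no depth.
- robot.camera_info(name): a dict with "fx", "fy", "cx", "cy" (pixels), "rvec" (rotation vector, rad) and "tvec" (3), from world to camera coordinates, as OpenCV has them. Camera axes: x right, y down, z forward; pixel columns grow to the right and rows downward; lengths in m; the calibration is good to about 2 mm. A picture is of the moment at which its call begins. camera_info takes no time and is no camera call.
A pose or a line that the arm cannot do raises robot.PlanningError and nothing moves.
- robot.sign_off(): hands the job in, once; it reports no verdict.
The state is a dict: "time": time; "qpos": joint angles; "joint_vel": joint speeds; "effort": joint torques, N m; "ee_pos": TCP position; "tool_rot": TCP orientation; "force": force on the tool from outside, world axes, zero at the start; "moment": the same for the moment, N m; "opening": finger opening in m.
Only numpy, scipy, OpenCV 4.12 (cv2) and the standard library are available. Lean on these libraries where they do the work, as an engineer would, in place of code of your own. Each camera call takes 0.05 s, during which the arm holds its last target. There are 200 camera calls.

## Working session

There is one attempt and no reset: what is moved stays moved. The work goes in short steps, each a Python script; the robot and the scene stay as the last script left them, time stands still between calls to the robot, and variables do not carry over. Pictures are saved under pics/ and viewed, about 12 in all and at most 16, crops included, and the job is handed in when it is done.

```bash
mkdir -p pics; ls
python3 - <<'E'
from rig import robot
import cv2
for n in ("top","side"):
    f=robot.grab_frame(n); cv2.imwrite(f"pics/{n}0.png",cv2.resize(f[:,:,::-1],None,fx=1.42,fy=1.42,interpolation=cv2.INTER_CUBIC))
    print(n,robot.camera_info(n))
s=robot.get_state(); print(s['time'],s['ee_pos'],s['tool_rot'],s['force'],s['opening'])
E
```

```text
pics
top {'fx': 397.50868210617193, 'fy': 397.50868210617193, 'cx': 277.74588100314094, 'cy': 210.5244788408997, 'rvec': array([ 2.11401453, -2.11692181,  0.18116881]), 'tvec': array([0.00287865, 0.55637492, 0.98030146])}
side {'fx': 499.381610806081, 'fy': 499.381610806081, 'cx': 283.32548183929896, 'cy': 208.84466098146598, 'rvec': array([ 2.20163544, -0.12835488,  0.08157861]), 'tvec': array([-0.54248621,  0.09994046,  1.10703901])}
0.1 [ 0.21639315 -0.58596551  0.18799813] [[ 9.38077716e-01  3.46424598e-01 -4.42577746e-04]
 [ 3.46424874e-01 -9.38077185e-01  1.00081177e-03]
 [-6.84662715e-05 -1.09215916e-03 -9.99999401e-01]] [ 0.2865088   1.07550942 -0.15979216] 0.09399900935222354
```

View pics/top0.png

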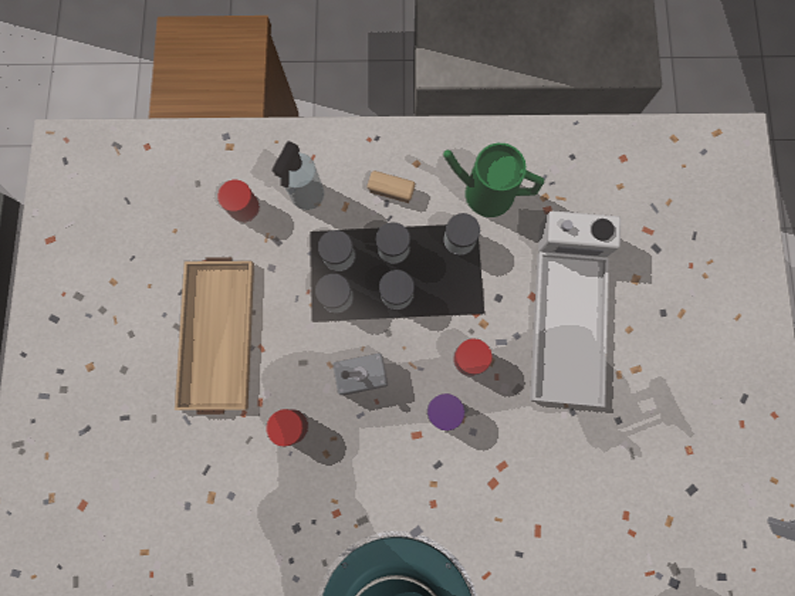

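View pics/side0.png

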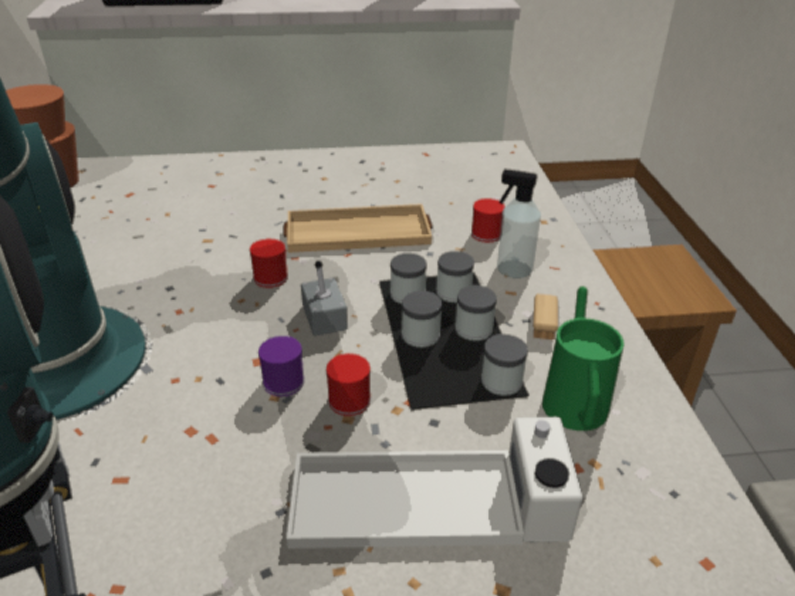

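Candidates: five grey tins at top-view (334,292), (396,288), (337,250), (393,242) and (462,233). The three red and one purple cans are lookalikes to ignore. Next, a close crop of both views.

Run:
```python
from rig import robot
import cv2,numpy as np
t=robot.grab_frame("top")[:,:,::-1]; s=robot.grab_frame("side")[:,:,::-1]
a=t[145:285,210:350]; b=s[170:290,205:385]
a=cv2.resize(a,None,fx=4,fy=4,interpolation=cv2.INTER_CUBIC)
a=cv2.convertScaleAbs(a,alpha=1.6,beta=20)
for i in range(0,140,20):
    cv2.putText(a,str(210+i),(i*4,10),0,.35,(0,255,255)); cv2.line(a,(i*4,0),(i*4,560),(0,90,90),1)
    cv2.putText(a,str(145+i),(0,i*4+10),0,.35,(0,255,255)); cv2.line(a,(0,i*4),(560,i*4),(0,90,90),1)
b=cv2.resize(b,None,fx=4.4,fy=4.4,interpolation=cv2.INTER_CUBIC)
b=cv2.convertScaleAbs(b,alpha=1.3,beta=10)
for i in range(0,180,20):
    x=int(i*4.4)
    cv2.putText(b,str(205+i),(x,10),0,.35,(0,0,255)); cv2.line(b,(x,0),(x,560),(0,90,90),1)
    cv2.putText(b,str(170+i),(0,x+10),0,.35,(0,0,255)); cv2.line(b,(0,x),(800,x),(0,90,90),1)
cv2.imwrite("pics/ct.png",a);cv2.imwrite("pics/cs.png",b)
```

```text
(no output)
```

View pics/ct.png

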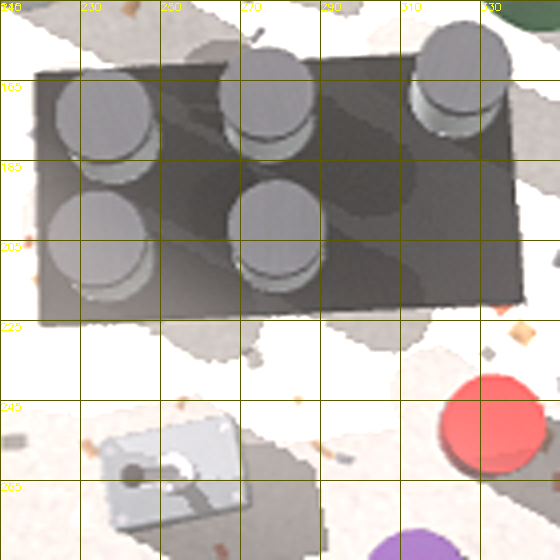

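View pics/cs.png

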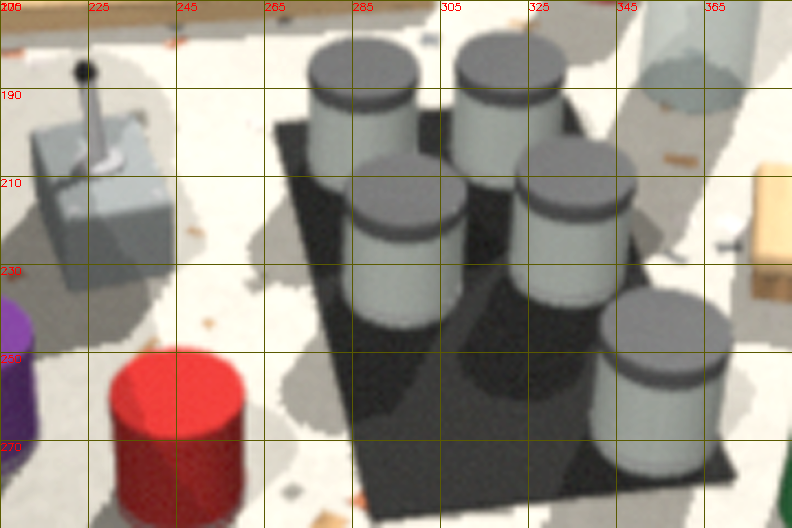

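The crops confirm five grey tins and the toggle leaning left (world +y). Now triangulate the lids, the ball and the tray and box corners.

```bash
cat > h.py <<'E'
from rig import robot
import cv2,numpy as np
def cam(n):
    c=robot.camera_info(n); K=np.array([[c['fx'],0,c['cx']],[0,c['fy'],c['cy']],[0,0,1]])
    R=cv2.Rodrigues(c['rvec'])[0]; return K,R,np.asarray(c['tvec'])
def tri(pt,ps):
    P=[]
    for n in("top","side"):
        K,R,t=cam(n); P.append(K@np.c_[R,t])
    X=cv2.triangulatePoints(P[0],P[1],np.array(pt,float).reshape(2,1),np.array(ps,float).reshape(2,1))[:,0]
    X=X[:3]/X[3]
    e=[np.round((P[i]@np.r_[X,1])[:2]/(P[i]@np.r_[X,1])[2]-q,1) for i,q in((0,pt),(1,ps))]
    return X,e
def back(n,p,z):
    K,R,t=cam(n); d=R.T@np.linalg.inv(K)@np.r_[p,1]; C=-R.T@t
    return C+d*(z-C[2])/d[2]
def proj(n,X):
    K,R,t=cam(n); p=K@(R@np.asarray(X)+t); return p[:2]/p[2]
E
python3 - <<'E'
from h import *
np.set_printoptions(precision=4,suppress=True)
T=dict(P1=(235.75,173),P2=(276.75,168),P3=(326.25,161.75),P4=(234.25,204.75),P5=(279.25,201.25),ball=(243,264))
S=dict(P1=(321.1,185),P2=(335.9,209.1),P3=(356.4,245),P4=(287.5,186.6),P5=(297,214.3),ball=(224.3,186.4))
for k in T: print(k,*tri(T[k],S[k]),back("top",T[k],.070))
print("feeder top"); 
for p in((541,254),(608,256),(613,410),(532,405)): print(back("top",np.array(p)/1.42,.02))
print("returns top")
for p in((184,262),(253,261),(249,411),(177,408)): print(back("top",np.array(p)/1.42,.02))
print("feeder side")
for p in((296,455),(520,452),(524,543),(288,545)): print(back("side",np.array(p)/1.42,.02))
print("returns side")
for p in((289,209),(425,206),(432,237),(286,244)): print(back("side",np.array(p)/1.42,.02))
print("box top")
for p in((100,440),(232,416),(250,500),(117,528)): print(back("top",np.array(p)/4+[210,145],.05))
for p in((30,130),(142,113),(175,205),(65,222)): print(back("side",np.array(p)/4.4+[205,170],.05))
E
```

```text
P1 [0.6537 0.1119 0.0642] [array([-0. ,  0.3]), array([ 0.2, -0.1])] [0.6528 0.1112 0.07  ]
P2 [0.667  0.0045 0.068 ] [array([ 0. , -0.2]), array([-0.2,  0. ])] [0.6658 0.0044 0.07  ]
P3 [ 0.6832 -0.1249  0.0686] [array([ 0. , -0.2]), array([-0.2,  0.1])] [ 0.6821 -0.1247  0.07  ]
P4 [0.57   0.1142 0.0636] [array([ 0. , -0.1]), array([-0.1,  0. ])] [0.5684 0.1134 0.07  ]
P5 [ 0.5773 -0.002   0.0654] [array([-0. ,  0.4]), array([ 0.2, -0.1])] [ 0.5772 -0.002   0.07  ]
ball [0.417  0.086  0.0936] [array([-0. , -0.3]), array([-0.2,  0. ])] [0.4176 0.0884 0.07  ]
feeder top
[ 0.649  -0.2771  0.02  ]
[ 0.6445 -0.4039  0.02  ]
[ 0.3569 -0.3927  0.02  ]
[ 0.3658 -0.2472  0.02  ]
returns top
[0.6361 0.4075 0.02  ]
[0.6375 0.2743 0.02  ]
[0.3549 0.2683 0.02  ]
[0.3603 0.4011 0.02  ]
feeder side
[ 0.3743 -0.2518  0.02  ]
[ 0.6695 -0.2798  0.02  ]
[ 0.6387 -0.4159  0.02  ]
[ 0.3648 -0.3871  0.02  ]
returns side
[0.3616 0.4104 0.02  ]
[0.6426 0.3946 0.02  ]
[0.6379 0.2712 0.02  ]
[0.3567 0.2746 0.02  ]
box top
[0.4415 0.1113 0.05  ]
[0.4567 0.0271 0.05  ]
[0.4036 0.0154 0.05  ]
[0.3861 0.0994 0.05  ]
[0.3855 0.0981 0.05  ]
[0.4468 0.1079 0.05  ]
[0.4598 0.0222 0.05  ]
[0.4027 0.0137 0.05  ]
```

```bash
cat >> h.py <<'E'
np.set_printoptions(precision=4,suppress=True)
def down(yaw=0.):
    c,s=np.cos(yaw),np.sin(yaw); return np.array([[c,s,0],[s,-c,0],[0,0,-1.]])
PIV=np.array([.4225,.062]); BY=.18; YB=np.array([-np.sin(BY),np.cos(BY)])
def flip(sign):
    """push the toggle towards sign*box-y with the closed fingers"""
    robot.gripper_to(0.0)
    p=lambda d,z: np.r_[PIV+YB*d,z]
    robot.move_ptp(p(-sign*.065,.20),down(BY)); robot.move_linear(p(-sign*.065,.094),.15)
    print("hit",robot.move_linear(p(sign*.006,.094),.06,threshold=25))
    robot.move_linear(p(-sign*.02,.094),.15); robot.move_linear(p(-sign*.02,.22),.2)
def home(): robot.goto_joints([1.175,.417,-.01,1.614,.005,1.111,-.053])
def save(n,f,box=None,k=1.42):
    img=robot.grab_frame(n)[:,:,::-1]
    if box: img=img[box[1]:box[3],box[0]:box[2]]
    cv2.imwrite("pics/"+f,cv2.resize(img,None,fx=k,fy=k,interpolation=cv2.INTER_CUBIC))
E
python3 - <<'E'
from h import *
np.save("top0.npy",robot.grab_frame("top"))
print("jug",back("top",np.array([500,160])/1.42,.13),"bottle",back("top",np.array([303,160])/1.42,.15))
flip(-1); home()
save("side","tog.png",(190,150,390,300),4); print(robot.get_state()['time'],robot.get_state()['force'])
E
```

```text
jug [ 0.7909 -0.1857  0.13  ] bottle [0.7843 0.1595 0.15  ]
hit False
10.1 [-0.0384 -0.0648 -0.3241]
```

View pics/tog.png

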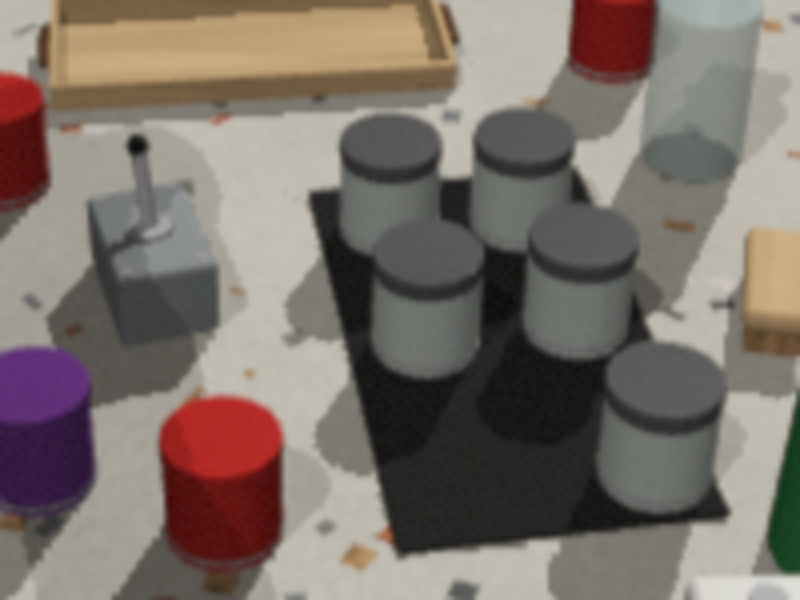

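The ball is at (224,186), unchanged, so the toggle is still ON. I'll push again and log it.

Run:
```python
from h import *
robot.gripper_to(0.0); s=robot.get_state(); print(s['opening'])
p=lambda d,z: np.r_[PIV+YB*d,z]
robot.move_ptp(p(.065,.20),down(BY)); robot.move_linear(p(.065,.094),.15)
for d in np.arange(.05,-.021,-.01):
    robot.move_linear(p(d,.094),.06); s=robot.get_state(); print(round(d,3),s['ee_pos']-p(d,.094),s['force'],s['moment'])
save("side","t2.png",(160,130,310,250),4)
save("top","t2t.png",(200,200,340,320),4)
```

```text
0.0004933369986379966
0.05 [ 0.0003 -0.0006  0.0002] [-0.0418  0.1077  0.441 ] [0.0333 0.0051 0.0549]
0.04 [ 0.0001 -0.0004  0.    ] [-0.1136 -0.3298 -0.3444] [ 0.0245 -0.0114  0.0019]
0.03 [ 0.     -0.0004 -0.    ] [-1.0182 -0.4493  0.883 ] [ 0.0477 -0.0443  0.0152]
0.02 [ 0.0001 -0.0004 -0.    ] [-0.7149  0.3168  0.5226] [ 0.0312 -0.0089  0.0039]
0.01 [ 0.0001 -0.0004 -0.    ] [ 0.1838  0.4958 -1.3859] [ 0.0197 -0.0066 -0.003 ]
-0.0 [ 0.     -0.0004 -0.    ] [ 0.451  -0.5982 -0.1097] [-0.0177  0.0023 -0.0688]
-0.01 [ 0.     -0.0004 -0.    ] [-0.3047  0.7818 -0.4832] [ 0.0625 -0.0143 -0.0172]
-0.02 [ 0.     -0.0004 -0.    ] [-0.7574 -0.6158 -0.0175] [0.0682 0.0346 0.0065]
```

View pics/t2.png

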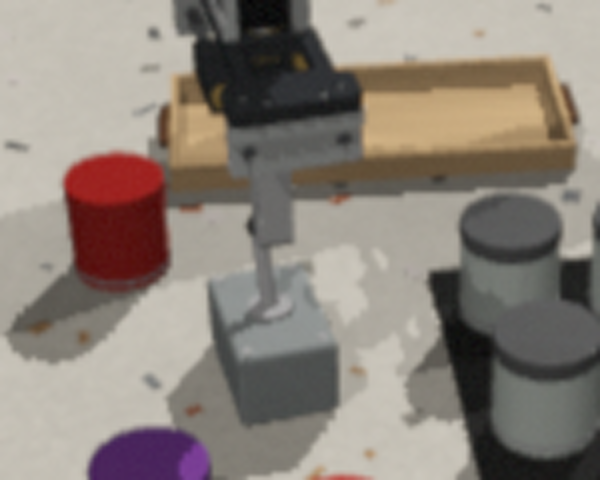

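Run:
```python
from h import *
s=robot.get_state(); e=s['ee_pos']; print(e,s['tool_rot'])
for n in("side","top"):
  print(n,"tip",proj(n,e-[0,0,.019]),"tcp",proj(n,e),"ballON",proj(n,[.418,.083,.095]),"OFF",proj(n,[.426,.041,.095]),"piv",proj(n,np.r_[PIV,.05]))
```

```text
[0.4261 0.0424 0.094 ] [[ 0.9839  0.1789 -0.    ]
 [ 0.1789 -0.9839  0.0001]
 [-0.     -0.0001 -1.    ]]
side tip [229.1152 203.513 ] tcp [228.6765 196.6941] ballON [224.5591 186.6057] OFF [228.6402 196.6791] piv [227.8446 207.4092]
top tip [261.3692 260.4407] tcp [260.9224 259.9486] ballON [244.1695 263.2783] OFF [261.459  259.9536] piv [254.2074 262.482 ]
```

View pics/t2t.png

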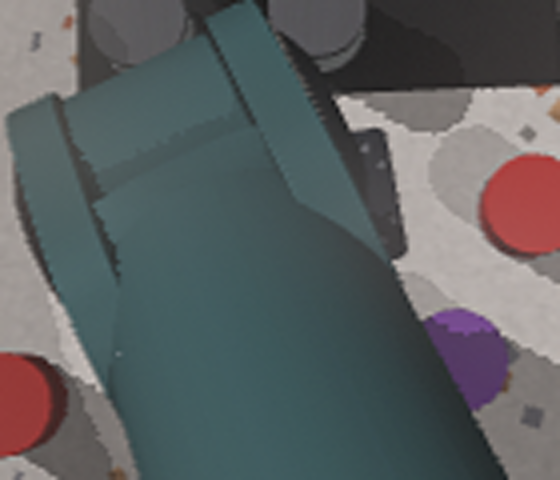

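The finger's lower end shows at side (229,191), but the stated geometry puts the tip at (229,203). That puts the tip about 35 mm too high, and it passed over the ball. Next I'll check how tip height depends on opening.

Run:
```python
from h import *
e=robot.get_state()['ee_pos']; robot.move_linear([e[0],e[1],.22],.2)
robot.move_ptp([.47,-.17,.16],down(np.pi/2))
ims=[]
for o in(0.,.062,.094):
    robot.gripper_to(o); s=robot.get_state(); e=s['ee_pos']
    im=robot.grab_frame("side")[:,:,::-1]; p=proj("side",e); q=proj("side",e-[0,0,.019]); print(s['opening'],e,p,q)
    u,v=int(p[0]),int(p[1]); c=cv2.resize(im[v-60:v+50,u-32:u+33],None,fx=4,fy=4,interpolation=cv2.INTER_CUBIC)
    for w in(p,q):
        y=int((w[1]-v+60)*4); cv2.line(c,(0,y),(70,y),(0,0,255),1)
    ims.append(c)
cv2.imwrite("pics/grip.png",np.hstack(ims))
```

```text
0.000430924028080931 [ 0.4701 -0.1697  0.1601] [254.5969 231.1072] [254.8201 238.9968]
0.0620287149501353 [ 0.47 -0.17  0.16] [254.55   231.2525] [254.7737 239.1415]
0.09378831049858664 [ 0.47 -0.17  0.16] [254.5604 231.2552] [254.784  239.1442]
```

View pics/grip.png

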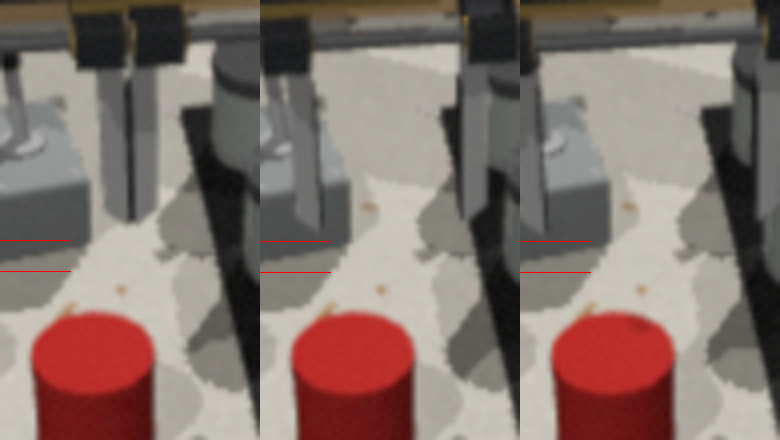

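The tips look about 25–30 mm behind where the stated geometry puts them. I'll check by touching bare bench at (0.50, 0.215).

Run:
```python
from h import *
robot.move_linear([.47,-.17,.25],.3)
robot.move_ptp([.5,.215,.12],down(np.pi/2))
for o in(0.,.07,.094):
    robot.gripper_to(o)
    robot.move_linear([.5,.215,.06],.2)
    r=robot.move_linear([.5,.215,-.03],.03,threshold=6); s=robot.get_state()
    print(o,r,s['ee_pos'],s['force'])
    if o==.07: save("side","touch.png",(240,100,390,210),4); print(proj("side",s['ee_pos']))
    robot.move_linear([.5,.215,.12],.2)
print(robot.get_state()['time'])
```

```text
0.0 True [ 0.5     0.215  -0.0166] [-0.5527 -0.9354  8.1631]
0.07 True [ 0.5     0.215  -0.0166] [-2.2794 -2.0828 12.1264]
[256.2368 192.2366]
0.094 True [ 0.5     0.2151 -0.0166] [-1.4893 -1.8371  8.6578]
36.5667
```

The bench touch gives a constant offset. The real tips sit 35.5 mm higher than the reported z implies, at every opening. I'll correct for it by commanding z − 0.0355 and flip again.

```bash
sed -i 's/,\.094)/,.0585)/g' h.py; grep -n 0585 h.py
python3 - <<'E'
from h import *
flip(-1); home()
save("side","tog2.png",(190,150,390,300),4); print(robot.get_state()['time'])
d=cv2.absdiff(robot.grab_frame("top"),np.load("top0.npy")); print([d[int(v)-12:int(v)+12,int(u)-12:int(u)+12].mean().round(1) for u,v in((236,173),(277,168),(326,162),(234,205),(279,201),(243,264))])
E
```

```text
27:    robot.move_ptp(p(-sign*.065,.20),down(BY)); robot.move_linear(p(-sign*.065,.0585),.15)
28:    print("hit",robot.move_linear(p(sign*.006,.0585),.06,threshold=25))
29:    robot.move_linear(p(-sign*.02,.0585),.15); robot.move_linear(p(-sign*.02,.22),.2)
hit True
44.725
[np.float64(0.5), np.float64(20.3), np.float64(0.4), np.float64(0.4), np.float64(0.8), np.float64(7.9)]
```

View pics/tog2.png

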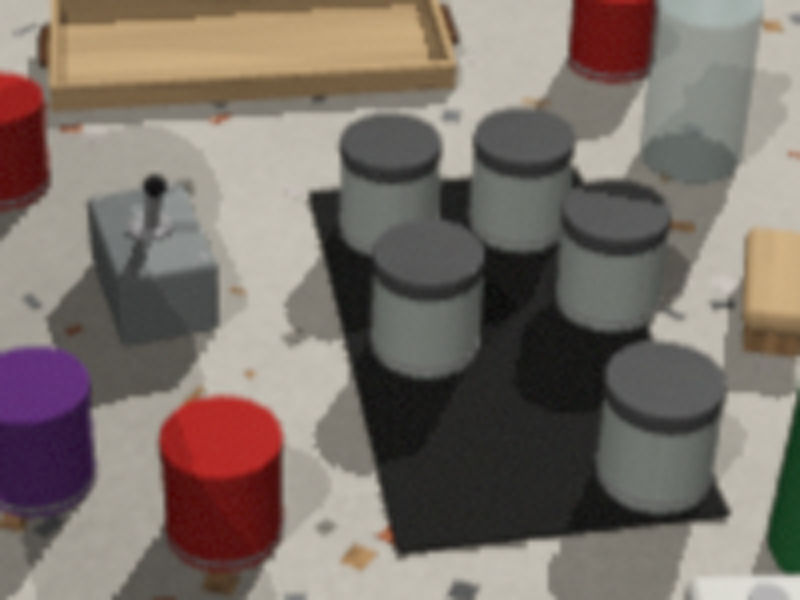

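The toggle is OFF: the ball is at (229,196), as predicted. Meanwhile the middle tin (P2) was knocked to about side (344,204). I'll relocate it, then pick, weigh and place the first tin.

```bash
cat >> h.py <<'E'
FE=(np.array([.505,-.331]),-.08); RE=(np.array([.497,.339]),.005)
TINS=dict(P1=(.653,.111),P3=(.6825,-.1245),P4=(.5685,.1135),P5=(.577,-.002))
def fz(): 
    v=[]
    for _ in range(5): robot.pause(.06); v.append(robot.get_state()['force'][2])
    return np.mean(v)
def pick(xy):
    x,y=xy; robot.gripper_to(.094)
    robot.move_ptp([x,y,.14],down()); f0=fz()
    if robot.move_linear([x,y,.0195],.12,threshold=10): print("blocked",robot.get_state()['ee_pos']); robot.move_linear([x,y,.14],.1); return None
    robot.gripper_to(.03); o=robot.get_state()['opening']
    robot.move_linear([x,y,.14],.12); robot.pause(.2); f1=fz(); print("opening",o,"now",robot.get_state()['opening'],"weight",f0-f1)
    return f0-f1
def place(tray,slot):
    c,a=tray; xy=c+slot*np.array([np.cos(a),np.sin(a)])
    robot.move_ptp([*xy,.14],down(a)); robot.move_linear([*xy,.05],.2)
    print("touch",robot.move_linear([*xy,.015],.04,threshold=5),robot.get_state()['ee_pos'])
    robot.gripper_to(.085); robot.move_linear([*xy,.14],.2)
E
python3 - <<'E'
from h import *
im0=np.load("top0.npy"); im=robot.grab_frame("top"); c=(277,168)
t=im0[168-14:168+14,277-14:277+14]; w=im[168-40:168+35,277-45:277+45]
r=cv2.matchTemplate(w,t,cv2.TM_CCOEFF_NORMED); m=cv2.minMaxLoc(r); u=np.array(m[3])+14+[277-45,168-40]-[.25,0]
print(m[1],u,"top",back("top",u,.07),"side",back("side",(343.7,203.4),.07))
w=pick(TINS['P5'])
if w: place(*((FE,0.08) if w>2 else (RE,.08)))
home(); print(robot.get_state()['time']); save("side","s1.png")
E
```

```text
0.7167642116546631 [273.75 168.  ] top [0.6659 0.0123 0.07  ] side [0.6893 0.0219 0.07  ]
opening 0.06168730315976132 now 0.06178050627488455 weight 3.524444988482152
touch True [ 0.5846 -0.3373  0.02  ]
57.9417
```

View pics/s1.png

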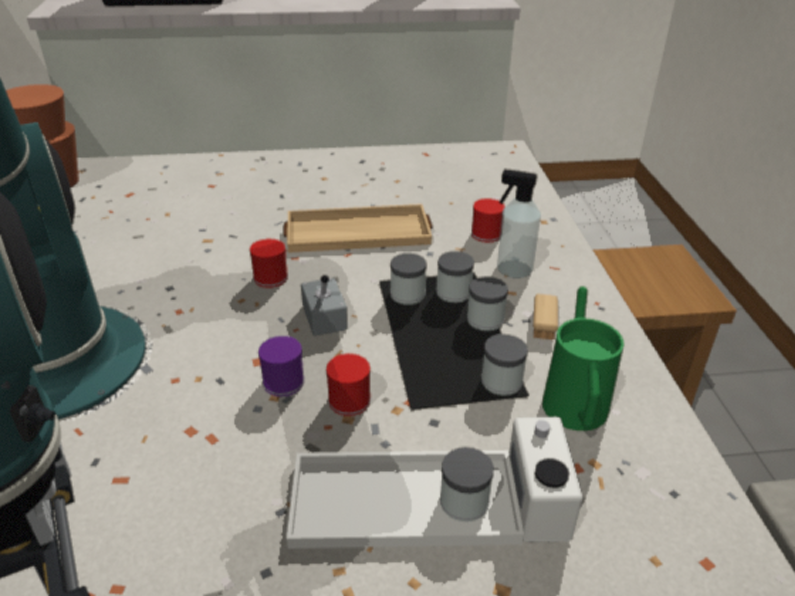

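The first tin weighed 3.5 N (full) and stands in the bay at (467,485). Continue with P4, P3 and P1, then look for P2.

Run:
```python
from h import *
n={'F':1,'R':0}; S=[.08,0,-.08]
for k in('P4','P3','P1'):
    w=pick(TINS[k])
    if w is None or robot.get_state()['opening']<.055: print("stop",k); break
    b='F' if w>2 else 'R'; print(k,b,n[b]); place(FE if b=='F' else RE,S[n[b]]); n[b]+=1
home(); print(robot.get_state()['time'],n); save("top","t3.png")
```

```text
opening 0.06124497427984612 now 0.061651037131876814 weight 4.497240309680377
P4 F 1
touch True [ 0.5048 -0.3308  0.02  ]
opening 0.061611916003830695 now 0.061413302135669694 weight 0.7087311528086713
P3 R 0
touch True [0.5767 0.3391 0.0199]
opening 0.06196867661300423 now 0.061349896984912 weight 0.37440985009139377
P1 R 1
touch True [0.4967 0.3387 0.02  ]
90.6917 {'F': 2, 'R': 2}
```

View pics/t3.png

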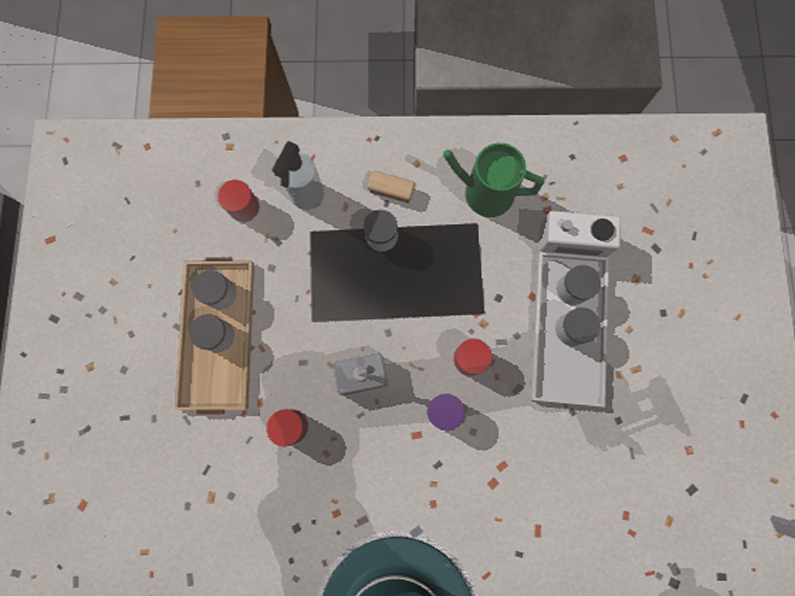

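Two tins stand in each tray. P2's lid is at (381,227).

Run:
```python
from h import *
a=back("top",np.array([381,226.5])/1.42,.069); b=back("side",np.array([488,291])/1.42,.069); print(a,b)
xy=(a[:2]+b[:2])/2
if np.linalg.norm(a-b)<.02:
    w=pick(xy)
    if w is not None and robot.get_state()['opening']>.055: place(FE if w>2 else RE,-.08)
home(); print(robot.get_state()['time']); save("top","t4.png"); save("side","s4.png")
```

```text
[0.6893 0.0266 0.069 ] [0.6883 0.0173 0.069 ]
opening 0.06153471508268387 now 0.061228933147077266 weight 4.323061141631947
touch True [ 0.425  -0.3245  0.0201]
103.0417
```

View pics/t4.png

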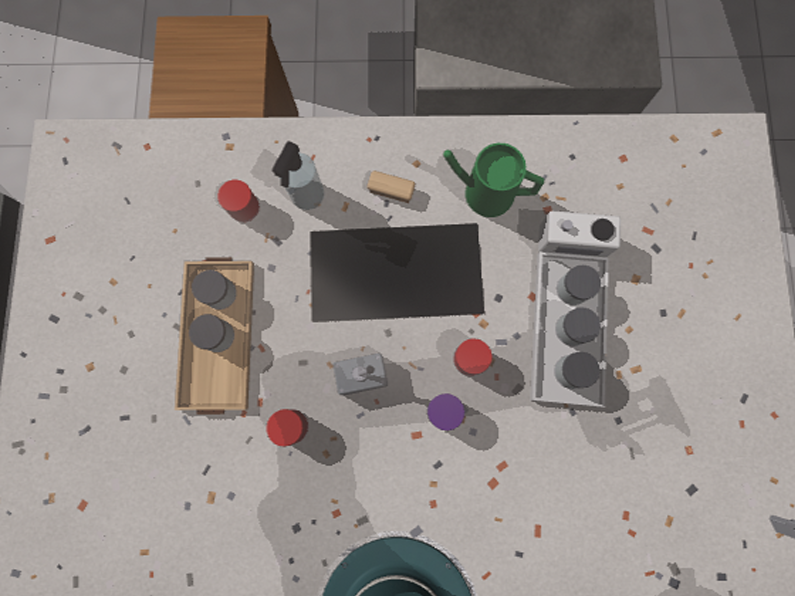

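View pics/s4.png

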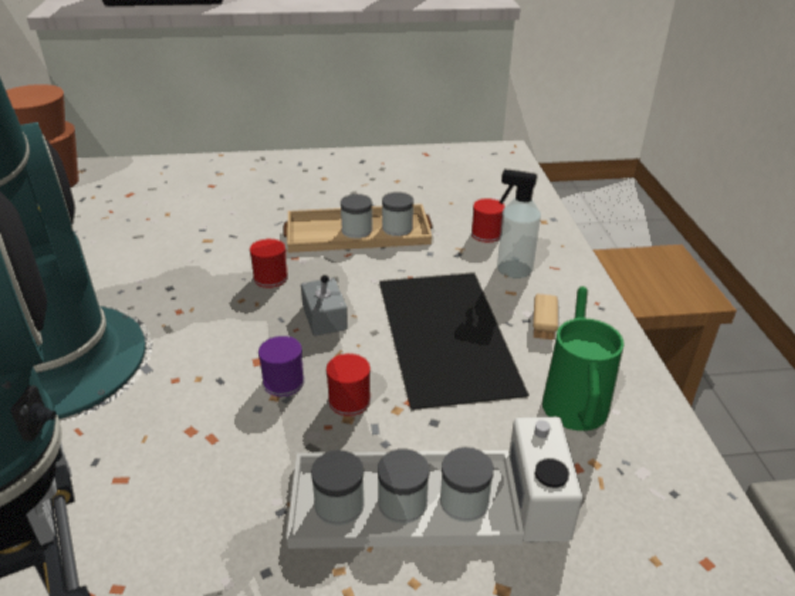

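Three full tins are in the bay and two empties in the returns tray, all upright. Bystanders are unmoved. Now flip the isolator ON.

Run:
```python
from h import *
flip(1); home(); save("side","end.png"); print(robot.get_state()['time'])
```

```text
hit False
112.7917
```

View pics/end.png

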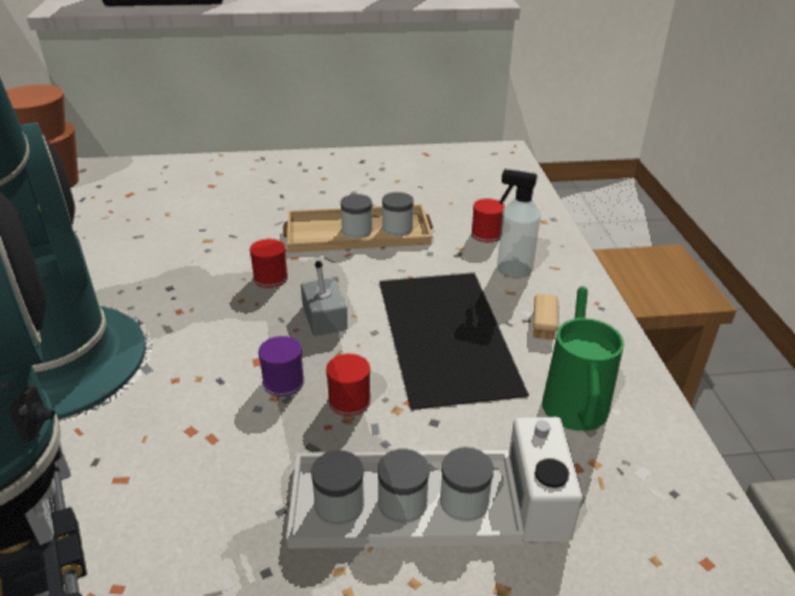

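The toggle ball is at (319,265), the same as at the start, so it is ON. The tins are unchanged and the arm is clear.

```bash
python3 -c "
from rig import robot
robot.sign_off()"
```

```text
the job is handed in; nothing more can be done
```

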